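Screw the cap onto the lens case

TASK

Close the lens case on the bench: pick up its octagonal screw cap, which lies on its side, stand it upright with its mouth down (on the neck of the case or on the bench), let go of it and take it again from above. With the cap on the threaded neck, turn it backward (anticlockwise from above) until you feel the thread start drop in, then screw it forward (clockwise) until it is fully home, and let go. Leave the loupe and the tape roll on the bench where they are.

Things in the scene. Friction and masses are not known exactly. Their poses are not given: they have to be found in the camera images.
- cap: loose grey screw cap: hollow octagonal prism, 60 mm across flats, 70 mm tall, wall 3.5 mm, 0.1 to 0.16 kg, two dark lines near its mouth. Origin: centre of the open mouth (rim); z runs to the closed end (at 70 mm). Flats face its x axis and every 45 degrees from it about z. Starts lying on a flat, axis 30 mm above the bench, mouth pointing +y (at most 26 degrees towards +x, 6 towards -x)
- cap_middle (a point): point on the cap's axis, halfway along (35 mm from the mouth). Inside the mouth stand three equal thread lugs 120 degrees apart, one at the cap's x axis: 6 mm wide, 5 mm tall, reaching in to 21.8 mm from the axis, undersides 1 mm above the rim
- lens_case: fixed case bottom: aluminium plate 110 x 90 x 8 mm on the bench with two low clamp jaws, on it a grey octagonal body, 60 mm across flats, top 40 mm above the bench, with a round threaded neck and a black lens standing in it. Origin: on the bench on the neck's axis, z up. Its yaw says nothing of where the thread starts are
- shoulder (a point): point on the neck's axis level with the case body's top face, 40 mm above the bench, z up. Rim heights are given above it: home is 1 mm. From the entry (rim at 8 mm), clockwise turning is level for 12 to 24 degrees, sinks 7 mm over the next 60 (about 2 mm vertical play), then is level for 14 up to a hard stop: home. Nothing springs back
- neck_top (a point): top of the neck's core on its axis, 31 mm above the shoulder; core 40 mm in diameter, bevelled over its top 4 mm, 49.6 mm over the thread. The cap must come down within about 1.5 mm of the axis
- rib_top (a point): point on the axis level with the tops of the thread ribs, 21.5 mm above the shoulder. Set down, the cap rests on them (rim at 20.5 mm), on three stop posts (rim at 25.5 mm, may tilt if let go there) or, by luck, at once in the entry gaps (rim at 8 mm). The thread is three-start, right-hand; where it starts changes each time, is not reported and must be felt
- lens_top (a point): top of the lens (34 mm in diameter) on the neck's axis, 60 mm above the shoulder. Thread entry: turned anticlockwise under a light push (about 5 N), after at most 125 degrees the cap drops 12.5 mm into the gaps (12 degrees of play); a post stops it turning further back. Turned clockwise before that drop, it jams on the posts
- loupe: bystander: loose black loupe 37 mm in diameter, 28 mm tall, standing on the bench; origin at the centre of its underside, z up
- green_tape: bystander: loose roll of green tape 78 mm in diameter, 24 mm tall, lying flat on the bench; origin at the centre of its underside, z up
Things that resemble listed ones, but are neither listed nor needed, are in the scene too. What is shaped like the cap but purple is not meant.

How it is judged:
On the way:
1. the cap stands upright, mouth down, let go by the fingers and not yet screwed home (angle between cap's own z axis and vertical below 0.15 rad and contact force between the fingers and cap below 0.1 N and (z of cap in the frame of shoulder above 0.005 m or horizontal distance between cap and shoulder above 0.05 m)), for 0.15 s.
At the end, for the whole second after the job is handed in: the cap is screwed home and released: its rim within 2.8 mm above the shoulder (1 mm when fully home), its mouth within 5 mm of the neck's axis, upright within 0.06 rad and at rest (z of cap in the frame of shoulder between -0.001 and 0.0028 m and horizontal distance between cap and shoulder below 0.005 m and angle between cap's own z axis and vertical below 0.06 rad and linear speed of cap below 0.01 m/s); the robot touches nothing.
It fails at once if the loupe or the tape roll is pushed more than 30 mm from its place (distance of any of loupe, green_tape from where it was at the start of the episode above 0.03 m).
It also fails if it takes over 64 s, if anything falls off the work surface, if the arm or the gripper's body presses on something with over 40 N, if the wrist force passes 120 N, or if a joint passes its speed limit or range.

ROBOT

A 6-joint arm with a two-finger parallel gripper is mounted at the origin on a cart in front of the work surface, level with it; the furniture and walls round the work are solid. World frame = base frame: x ahead of the robot, y to its left, z up, the work surface at z = 0. Lengths are in m, angles in rad, forces in N, time in s.
With the tool pointing down it reaches from about 0.25 to 0.775 m from the base axis. Payload 4 kg.
Tool frame: the origin (TCP) lies on the centre line of the jaws, within the pads' length; the fingertips stand bot.tcp_to_tips ahead of it and the grasp point (between the pads) lies 11 mm behind it (bot.tcp_to_tips is the distance from the TCP to the fingertips, in m); z points along the fingers, y is the line along which they close (so a half turn about z gives the same grasp; the last joint's range is limited). The gripper opens to 85 mm and grips with 20 to 120 N. Pads are 22 mm wide; open, the fingers measure 114 mm over their backs; the gripper's body (76 mm by 85 mm) begins 54 mm behind the grasp point. The pads swing forward as they close: fully open they stand 13 mm farther back than shut.
Start: joints at [-1.373, 0.087, 1.371, -0, 1.684, -0.103], TCP at [0.163, -0.525, 0.239] pointing down, gripper open.
Joint ranges: [-3.1, 3.1], [-0.76, 2.03], [0.27, 2.55], [-1.08, 4.22], [0.17, 2.65], [-2.57, 2.57]. Speed limits (rad/s): [2.79, 2.79, 3.14, 3.14, 3.14, 3.14].

INTERFACE

Orientations are given as a 3x3 rotation matrix whose columns are the frame's x, y, z axes.
In Python, from bench import bot gives the robot as it stands. The module is installed in compiled form; this text tells all that it offers.
- The arm moves only by the tool servo_tool, never from a script. Its argument "commands" is a list of rows, each a list of 7 numbers: the turn, a rotation vector about the tool's x, y, z scaled (see below), then the shift along the tool's x, y, z scaled (see below), then the closure, from 0 (fully open) to 1 (shut). In form: [[ax, ay, az, x, y, z, gripper], ...]. A call has 1 to 10 rows; each row shifts and turns the commanded pose from where the row before left it, along the tool's axes as they then stand; what a row does not reach is not made up. The controller multiplies each number of a shift by 250 mm and each number of a turn by pi/4 rad. A row lasts 1/8 s, in which the tool goes at most 62.5 mm and 10.7 degrees, less where a joint would pass 70% of its speed; a pose out of reach is approached as far as the arm can. A call with a number of a shift or a turn outside -1 to 1 is refused whole. A call with a gripper value outside its range is refused whole. The fingers move at their own pace and stop on an object; "grip_force" is the grip in N (left out, the last holds). Time passes only in rows, so rows that do not move let the fingers close. It gives the time, the measured TCP pose, the force, the opening and the grip force at its end, in the units of the state.
- bot.sense(): the state, without advancing time (a new reading comes with each control period).
- bot.snapshot(name): name is "side" or "top"; returns the picture (480x640x3 uint8, blue, green, red); there is no depth.
- bot.camera_model(name): a dict with "K" (3x3 intrinsics, pixels), "k1" (the pictures are not rectified: a ray, as slopes to the right and down, at radius r is drawn at 1 + k1 r^2 times it, then the intrinsics apply), "view" (4x4, takes a point from world to camera coordinates). Camera axes: x right, y up, looking along -z (the intrinsics and any distortion apply to the point x, -y, -z); pixel columns grow to the right and rows downward; lengths in m; the calibration is good to about 2 mm. A picture is of the moment at which its call begins. camera_model takes no time and is no camera call.
- bot.close_job(): hands the job in; it is judged then, once.
The state is a dict: "time": time; "joint_pos": joint angles; "dq": joint speeds; "joint_efforts": joint torques, N m; "tool_pos": TCP position; "tool_rot": TCP orientation; "force": force on the tool from outside, world axes, zero at the start; "wrist_torque": the same for the moment, N m; "gripper_width": finger opening in m; "grip_force": force on a finger pad.
Only numpy, scipy, OpenCV 4.12 (cv2) and the standard library are available. Lean on these libraries where they do the work, as an engineer would, in place of code of your own. Each camera call takes 0.05 s, during which the arm holds its last target. There are 200 camera calls.

## Working session

There is one attempt and no reset: what is moved stays moved. The work goes in short steps, Python scripts to look and compute and a tool call to move; the robot and the scene stay as the last step left them, time stands still between calls to the robot, and variables do not carry over. Pictures are saved under pics/ and viewed, at most 10 in all, crops included, and the job is handed in when it is done.

Besides the shell and the picture viewer there is one more tool, called after ">>>" by a JSON object that holds its "name" and its "arguments". servo_tool: Moves the arm, as the interface text tells. Shifts and turns lie within -1 to 1; 1 stands for 250 mm of shift or pi/4 rad of turn. Its arguments: {"type":"object","properties":{"commands":{"type":"array","items":{"type":"array","items":{"type":"number"}}},"grip_force":{"type":"number"}},"required":["commands"]}

```bash
mkdir -p pics
cat > h.py <<'E'
import numpy as np, cv2
from bench import bot
def ray(name,u,v):
    c=bot.camera_model(name);K=np.array(c["K"]);V=np.array(c["view"])
    d=np.array([(u-K[0,2])/K[0,0],(v-K[1,2])/K[1,1]]);s=d.copy()
    for _ in range(30): s=d/(1+c["k1"]*(s@s))
    R=V[:3,:3];o=-R.T@V[:3,3]
    return o,R.T@np.array([s[0],-s[1],-1])
def at(name,u,v,z):
    o,d=ray(name,u,v);return o+d*(z-o[2])/d[2]
def pix(name,p):
    c=bot.camera_model(name);K=np.array(c["K"]);V=np.array(c["view"])
    q=V[:3,:3]@np.array(p)+V[:3,3];s=np.array([q[0],-q[1]])/-q[2];s=s*(1+c["k1"]*(s@s))
    return K[0,0]*s[0]+K[0,2],K[1,1]*s[1]+K[1,2]
E
python3 - <<'E'
from h import *
for n in("side","top"):
    cv2.imwrite(f"pics/{n}0.png",bot.snapshot(n)); c=bot.camera_model(n);V=np.array(c["view"]);print(n,c["K"],c["k1"],-V[:3,:3].T@V[:3,3],V[:3,:3].round(2).tolist())
s=bot.sense();print(s,bot.tcp_to_tips)
E
```

```text
side [[549.52428719   0.         324.86614684]
 [  0.         549.52428719 229.77013091]
 [  0.           0.           1.        ]] -0.014365101000633446 [0.17736187 0.63249039 0.55869442] [[-0.9, -0.43, -0.02], [0.21, -0.49, 0.85], [-0.38, 0.76, 0.53]]
top [[615.2247355    0.         314.7772443 ]
 [  0.         615.2247355  232.75791747]
 [  0.           0.           1.        ]] -0.021777881999359056 [ 0.43981371 -0.01544189  0.94316951] [[0.01, -1.0, -0.01], [1.0, 0.01, 0.06], [-0.06, -0.01, 1.0]]
{'time': 0.1, 'joint_pos': array([-1.37310322e+00,  8.78766243e-02,  1.37209601e+00, -1.82731555e-06,
        1.68359426e+00, -1.03089686e-01]), 'dq': array([ 0.00117717, -0.00170352, -0.00306142, -0.00032816,  0.00099219,
       -0.00028233]), 'joint_efforts': array([ 2.42829650e-03, -3.53015721e+01, -3.14218068e+01, -2.89801199e-05,
        7.96224398e-03,  2.10978567e-05]), 'tool_pos': array([ 0.16286365, -0.52488731,  0.2382622 ]), 'tool_rot': array([[ 9.55104966e-01,  2.96267367e-01, -3.89537816e-04],
       [ 2.96267555e-01, -9.55103026e-01,  1.93543548e-03],
       [ 2.01357626e-04, -1.96395145e-03, -9.99998051e-01]]), 'force': array([ 0.30950384, -0.35559657, -0.00977838]), 'wrist_torque': array([-0.00192596,  0.02493365,  0.01306081]), 'grip_force': 0.0, 'gripper_width': 0.08517755854778161} 0.008
```

View pics/top0.png

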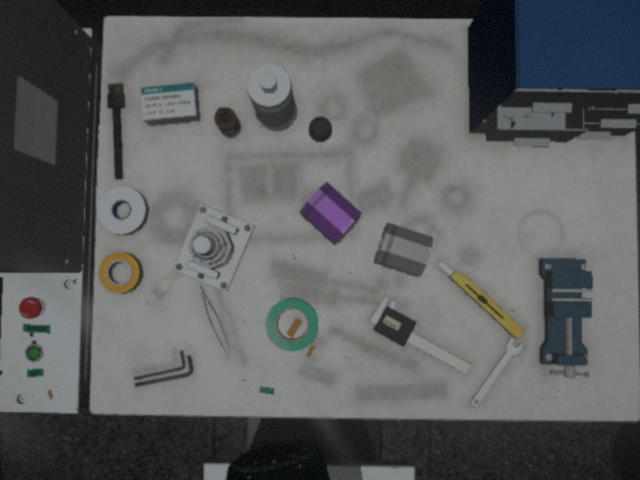

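View pics/side0.png

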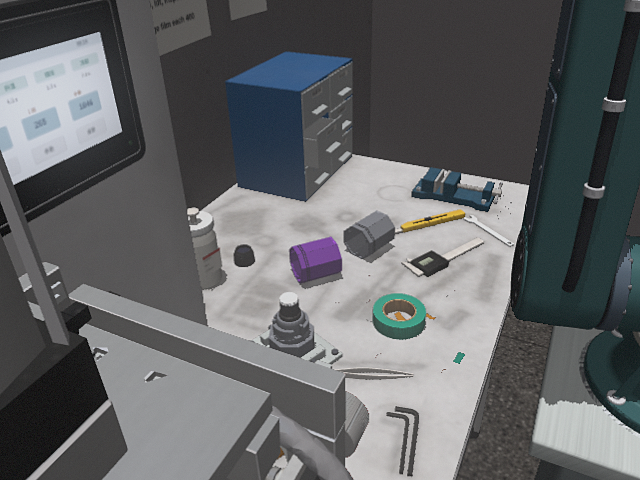

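The top view shows the grey cap at about (404,249), its dark mouth lines on the left (+y). The case is at (212,248), the loupe at (320,128) and the green tape at (292,324). Next I'll enlarge the cap and the case.

Run:
```python
from h import *
im=cv2.imread("pics/top0.png")
a=cv2.resize(im[215:285,365:445],None,fx=5,fy=5,interpolation=cv2.INTER_CUBIC)
b=cv2.resize(im[200:300,170:260],None,fx=4,fy=4,interpolation=cv2.INTER_CUBIC)
o=np.zeros((400,770,3),np.uint8);o[:350,:400]=a;o[:400,405:765]=b
cv2.imwrite("pics/crop0.png",cv2.convertScaleAbs(o,alpha=1.6))
```

```text
(no output)
```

View pics/crop0.png

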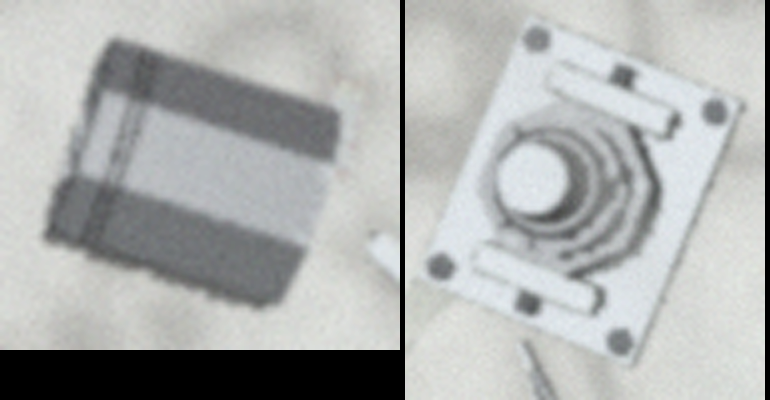

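Run:
```python
from h import *
q=lambda x,y,z:at("top",365+(x-.0)/5,215+y/5,z)
P=[q(x,y,.06) for x,y in((98,92),(75,180),(308,245),(332,162))];print(np.round(P,4))
m=np.mean(P,0);ax=(P[0]+P[1]-P[2]-P[3])/2;print("cap",m,np.linalg.norm(ax),np.degrees(np.arctan2(ax[0],ax[1])),np.linalg.norm(P[0]-P[1]))
r=lambda x,y,z:at("top",170+(x-405)/4,200+y/4,z)
print("lens",r(533,180,.1),np.linalg.norm(r(496,180,.1)-r(570,180,.1)))
C=[r(x,y,.008) for x,y in((530,18),(742,105),(632,365),(420,278))];print(np.round(C,4),np.mean(C,0))
print([np.linalg.norm(C[i]-C[i-1]) for i in range(4)])
print("loupe",at("top",320,128,.028),"tape",at("top",292,324,.024))
# side check
print("side shoulder lens", pix("side",r(533,180,.1)),pix("side",m))
```

```text
[[ 0.4965 -0.1061  0.06  ]
 [ 0.4711 -0.0996  0.06  ]
 [ 0.4533 -0.1664  0.06  ]
 [ 0.4771 -0.1733  0.06  ]]
cap [ 0.47450402 -0.13633714  0.06      ] 0.06955140044863417 15.536385333482453 0.02618741434025392
lens [0.4751707  0.14874247 0.1       ] 0.025529017117871044
[[0.5411 0.1693 0.008 ]
 [0.5086 0.0873 0.008 ]
 [0.4092 0.1274 0.008 ]
 [0.4412 0.209  0.008 ]] [0.47502709 0.14823908 0.008     ]
[np.float64(0.10748660498857572), np.float64(0.08814457313614107), np.float64(0.10708816213238614), np.float64(0.08763024454896956)]
loupe [ 0.65673559 -0.01137946  0.028     ] tape [0.36253866 0.02689902 0.024     ]
side shoulder lens (np.float64(288.58140337774387), np.float64(296.01845625009173)) (np.float64(369.14490838106394), np.float64(219.23114389909574))
```

```bash
cat >> h.py <<'E'
from scipy.spatial.transform import Rotation as Ro
def pose(z,y):
    z=np.array(z,float)/np.linalg.norm(z);y=np.array(y,float);y-=z*(y@z);y/=np.linalg.norm(y)
    return np.c_[np.cross(y,z),y,z]
def plan(R1,p1,n,R0=None,p0=None):
    "rows taking pose to R1,p1; the shift of each row taken along axes before the turn"
    s=bot.sense()
    R0=s["tool_rot"] if R0 is None else R0; p0=s["tool_pos"] if p0 is None else p0
    w=Ro.from_matrix(R0.T@R1).as_rotvec()/n
    for i in range(n):
        R=R0@Ro.from_rotvec(w*i).as_matrix()
        print((np.r_[w/(np.pi/4),R.T@((np.array(p1)-p0)/n)/.25]).round(4).tolist())
def st():
    s=bot.sense();print(round(s["time"],2),s["tool_pos"].round(4).tolist(),s["tool_rot"].round(4).tolist(),"q",s["joint_pos"].round(2).tolist(),"F",s["force"].round(1).tolist(),"w",round(s["gripper_width"],4),"g",round(s["grip_force"],1))
a=np.radians(15.5);d=np.array([np.sin(a),np.cos(a),0]);cy=np.array([d[1],-d[0],0]);Z=np.array([0,0,1.])
def tilt(t): t=np.radians(t);return pose(-Z*np.cos(t)+d*np.sin(t),cy)
E
python3 - <<'E'
from h import *
R=tilt(40);G=np.array([.4745,-.1363,.03]);plan(R,G-.089*R[:,2],10)
E
```

```text
[0.0441, 0.0811, -0.1219, 0.1527, -0.0922, 0.0562]
[0.0441, 0.0811, -0.1219, 0.1568, -0.0752, 0.069]
[0.0441, 0.0811, -0.1219, 0.1583, -0.0574, 0.0814]
[0.0441, 0.0811, -0.1219, 0.1574, -0.0393, 0.0931]
[0.0441, 0.0811, -0.1219, 0.154, -0.0209, 0.1041]
[0.0441, 0.0811, -0.1219, 0.1482, -0.0026, 0.1141]
[0.0441, 0.0811, -0.1219, 0.14, 0.0153, 0.1231]
[0.0441, 0.0811, -0.1219, 0.1296, 0.0326, 0.1309]
[0.0441, 0.0811, -0.1219, 0.1171, 0.0491, 0.1373]
[0.0441, 0.0811, -0.1219, 0.1028, 0.0645, 0.1423]
```

>>> {"name": "servo_tool", "arguments": {"commands": [[0.044,0.081,-0.122,0.153,-0.092,0.03,0],[0.044,0.081,-0.122,0.157,-0.075,0.05,0],[0.044,0.081,-0.122,0.158,-0.057,0.07,0],[0.044,0.081,-0.122,0.157,-0.039,0.093,0],[0.044,0.081,-0.122,0.154,-0.021,0.104,0],[0.044,0.081,-0.122,0.148,-0.003,0.114,0],[0.044,0.081,-0.122,0.14,0.015,0.123,0],[0.044,0.081,-0.122,0.13,0.033,0.131,0],[0.044,0.081,-0.122,0.117,0.049,0.137,0],[0.044,0.081,-0.122,0.103,0.065,0.142,0]]}}

```text
time: 1.35
tool_pos: [0.4596, -0.1919, 0.112]
tool_rot: [[0.202, 0.964, 0.172], [0.74, -0.265, 0.619], [0.642, 0.002, -0.767]]
force: [0.2, -0.5, -0.1]
gripper_width: 0.0857
grip_force: 0.0
```

Run:
```python
from h import *
st();R=tilt(40);G=np.array([.4745,-.1363,.03]);plan(R,G-.089*R[:,2],2);print();plan(R,G+.011*R[:,2],4)
```

```text
1.35 [0.4596, -0.1919, 0.112] [[0.2015, 0.9643, 0.1715], [0.7398, -0.2647, 0.6186], [0.6419, 0.0022, -0.7668]] q [-0.86, 0.24, 1.61, 0.57, 1.71, -0.64] F [0.2, -0.5, -0.1] w 0.0857 g 0.0
[0.0, 0.0007, 0.0022, -0.0172, -0.001, 0.0217]
[0.0, 0.0007, 0.0022, -0.0173, -0.001, 0.0217]

[0.0, 0.0004, 0.0011, -0.0085, -0.0005, 0.1109]
[0.0, 0.0004, 0.0011, -0.0085, -0.0005, 0.1108]
[0.0, 0.0004, 0.0011, -0.0086, -0.0005, 0.1108]
[0.0, 0.0004, 0.0011, -0.0086, -0.0005, 0.1108]
```

>>> {"name": "servo_tool", "arguments": {"commands": [[0,0,0.004,-0.034,-0.002,0.043,0],[0,0,0,0,0,0.12,0],[0,0,0,0,0,0.12,0],[0,0,0,0,0,0.1,0],[0,0,0,0,0,0.06,0],[0,0,0,0,0,0,0]]}}

```text
time: 2.1
tool_pos: [0.4751, -0.1305, 0.0217]
tool_rot: [[0.208, 0.963, 0.171], [0.739, -0.269, 0.618], [0.641, -0.002, -0.768]]
force: [-0.8, 0.6, 1.2]
gripper_width: 0.0855
grip_force: 0.0
```

Run:
```python
from h import *
st();R=tilt(40);G=np.array([.4745,-.1363,.03]);print(G+.011*R[:,2])
a=bot.snapshot("top")[165:325,330:480];b=bot.snapshot("side")[150:310,290:440]
cv2.imwrite("pics/c1.png",cv2.convertScaleAbs(cv2.resize(np.hstack([a,b]),None,fx=2.6,fy=2.6,interpolation=2),alpha=1.5))
```

```text
2.1 [0.4751, -0.1305, 0.0217] [[0.2083, 0.963, 0.1709], [0.739, -0.2694, 0.6175], [0.6407, -0.0023, -0.7678]] q [-0.77, 0.29, 1.75, 0.6, 1.49, -0.66] F [-0.8, 0.6, 1.2] w 0.0855 g 0.0
[ 0.47638955 -0.12948649  0.02157351]
```

View pics/c1.png

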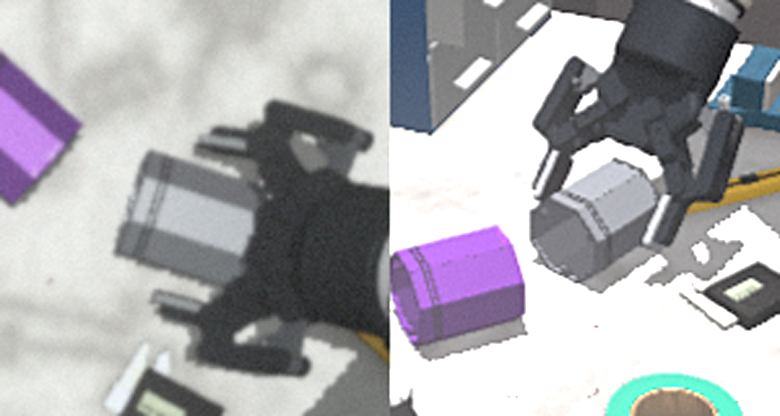

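The fingers straddle the cap evenly with nothing in the way, so I'll close them.

>>> {"name": "servo_tool", "arguments": {"commands": [[0,0,0,0,0,0,1],[0,0,0,0,0,0,1],[0,0,0,0,0,0,1],[0,0,0,0,0,0,1],[0,0,0,0,0,0,1],[0,0,0,0,0,0,1]], "grip_force": 45}}

```text
time: 2.95
tool_pos: [0.4765, -0.1319, 0.0234]
tool_rot: [[0.206, 0.963, 0.174], [0.74, -0.27, 0.616], [0.64, 0.002, -0.769]]
force: [-1.4, -4.1, 5.9]
gripper_width: 0.0597
grip_force: 48.8
```

Run:
```python
from h import *
st()
s=bot.sense();p=s["tool_pos"]+np.array([0,0,.09]);print("lift");plan(s["tool_rot"],p,3)
# turn -90 about y, cap middle to release spot high, lag of shift
R=tilt(-50);G=np.array([.53,-.22,.125]);print("turn");plan(R,G+.011*R[:,2],10,p0=p)
```

```text
2.95 [0.4765, -0.1319, 0.0234] [[0.2064, 0.9629, 0.174], [0.7404, -0.27, 0.6155], [0.6397, 0.0018, -0.7687]] q [-0.77, 0.29, 1.75, 0.6, 1.49, -0.66] F [-1.4, -4.1, 5.9] w 0.0597 g 48.8
lift
[0.0, 0.0, 0.0, 0.0768, 0.0002, -0.0922]
[0.0, 0.0, 0.0, 0.0768, 0.0002, -0.0922]
[0.0, 0.0, 0.0, 0.0768, 0.0002, -0.0922]
turn
[0.0002, -0.1995, -0.0004, -0.0231, 0.0301, -0.0215]
[0.0002, -0.1995, -0.0004, -0.0262, 0.0301, -0.0177]
[0.0002, -0.1995, -0.0004, -0.0286, 0.0301, -0.0134]
[0.0002, -0.1995, -0.0004, -0.0304, 0.0301, -0.0087]
[0.0002, -0.1995, -0.0004, -0.0314, 0.0301, -0.0039]
[0.0002, -0.1995, -0.0004, -0.0316, 0.0301, 0.001]
[0.0002, -0.1995, -0.0004, -0.0311, 0.0301, 0.006]
[0.0002, -0.1995, -0.0004, -0.0298, 0.0301, 0.0107]
[0.0002, -0.1995, -0.0004, -0.0277, 0.0301, 0.0152]
[0.0002, -0.1995, -0.0004, -0.025, 0.0301, 0.0194]
```

>>> {"name": "servo_tool", "arguments": {"commands": [[0,0,0,0.077,0,-0.092,1],[0,0,0,0.077,0,-0.092,1],[0,0,0,0.077,0,-0.092,1]]}}

```text
time: 3.32
tool_pos: [0.4754, -0.1304, 0.1123]
tool_rot: [[0.208, 0.963, 0.171], [0.739, -0.269, 0.617], [0.64, -0.002, -0.768]]
force: [-0.4, 0.8, -1.3]
gripper_width: 0.0594
grip_force: 48.5
```

>>> {"name": "servo_tool", "arguments": {"commands": [[0,-0.2,0,-0.023,0.03,-0.022,1],[0,-0.2,0,-0.026,0.03,-0.018,1],[0,-0.2,0,-0.029,0.03,-0.013,1],[0,-0.2,0,-0.03,0.03,-0.009,1],[0,-0.2,0,-0.031,0.03,-0.004,1],[0,-0.2,0,-0.032,0.03,0.001,1],[0,-0.2,0,-0.031,0.03,0.006,1],[0,-0.2,0,-0.03,0.03,0.011,1],[0,-0.2,0,-0.028,0.03,0.015,1],[0,-0.2,0,-0.025,0.03,0.019,1]]}}

```text
time: 4.58
tool_pos: [0.5271, -0.2265, 0.1167]
tool_rot: [[0.171, 0.963, -0.207], [0.614, -0.268, -0.742], [-0.771, -0.0, -0.637]]
force: [0.1, 0.3, -1.4]
gripper_width: 0.0595
grip_force: 48.6
```

Run:
```python
from h import *
st();R=tilt(-50);G=np.array([.53,-.22,.125]);plan(R,G+.011*R[:,2],1)
a=bot.snapshot("top")[120:320,380:540];b=bot.snapshot("side")[90:290,310:520]
cv2.imwrite("pics/c2.png",cv2.convertScaleAbs(cv2.resize(np.hstack([a,b]),None,fx=2.1,fy=2.1,interpolation=2),alpha=1.5))
```

```text
4.58 [0.5271, -0.2265, 0.1167] [[0.1707, 0.9633, -0.2071], [0.6141, -0.2684, -0.7422], [-0.7706, -0.0005, -0.6373]] q [-0.08, 0.34, 1.56, -0.86, 1.5, 0.37] F [0.1, 0.3, -1.4] w 0.0595 g 48.6
[-0.0015, 0.009, -0.0005, -0.0074, 0.0043, 0.0012]
```

View pics/c2.png

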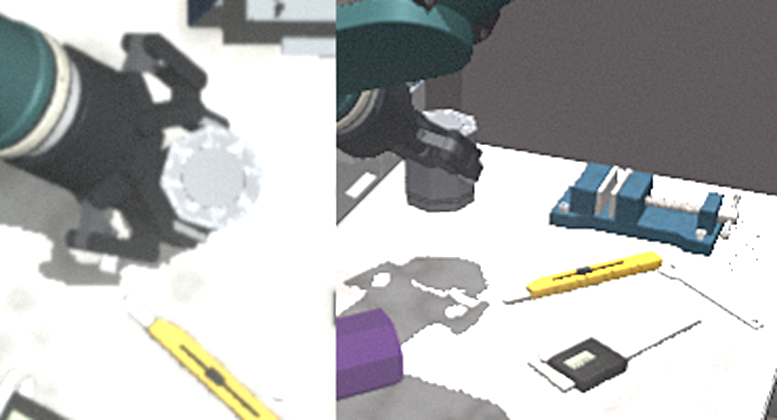

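>>> {"name": "servo_tool", "arguments": {"commands": [[0,0.009,0,0.062,0,0.051,1],[0,0,0,0.062,0,0.051,1],[0,0,0,0.062,0,0.051,1],[0,0,0,0.055,0,0.046,1],[0,0,0,0.006,0,0.005,1],[0,0,0,0.006,0,0.005,1]]}}

```text
time: 5.42
tool_pos: [0.5274, -0.2264, 0.0353]
tool_rot: [[0.174, 0.963, -0.206], [0.622, -0.269, -0.735], [-0.764, 0.0, -0.646]]
force: [0.3, -0.1, -1.2]
gripper_width: 0.0591
grip_force: 48.6
```

>>> {"name": "servo_tool", "arguments": {"commands": [[0,0,0,0.006,0,0.005,1],[0,0,0,0.006,0,0.005,1]]}}

```text
time: 5.68
tool_pos: [0.5275, -0.2262, 0.0318]
tool_rot: [[0.175, 0.963, -0.205], [0.622, -0.269, -0.735], [-0.763, 0.001, -0.646]]
force: [0.3, -1.0, -0.5]
gripper_width: 0.0594
grip_force: 48.6
```

>>> {"name": "servo_tool", "arguments": {"commands": [[0,0,0,0.004,0,0.003,1],[0,0,0,0,0,0,1]]}}

```text
time: 5.92
tool_pos: [0.5275, -0.2261, 0.0311]
tool_rot: [[0.174, 0.963, -0.205], [0.621, -0.269, -0.736], [-0.764, 0.001, -0.645]]
force: [-0.1, 1.5, 3.5]
gripper_width: 0.0597
grip_force: 48.6
```

>>> {"name": "servo_tool", "arguments": {"commands": [[0,0,0,0,0,0,0],[0,0,0,0,0,0,0],[0,0,0,0,0,0,0],[0,0,0,0,0,0,0],[0,0,0,0,0,-0.06,0],[0,0,0,0,0,-0.2,0],[0,0,0,0,0,-0.2,0]]}}

```text
time: 6.8
tool_pos: [0.5509, -0.1403, 0.1055]
tool_rot: [[0.174, 0.963, -0.206], [0.622, -0.27, -0.735], [-0.763, -0.0, -0.646]]
force: [1.6, 0.6, 0.2]
gripper_width: 0.0854
grip_force: 0.0
```

Run:
```python
from h import *
st()
a=bot.snapshot("top");cv2.imwrite("pics/t3.png",a)
cv2.imwrite("pics/c3.png",cv2.convertScaleAbs(cv2.resize(a[160:270,390:520],None,fx=5,fy=5,interpolation=2),alpha=1.2))
```

```text
6.8 [0.5509, -0.1403, 0.1055] [[0.1739, 0.9629, -0.2062], [0.6221, -0.2698, -0.735], [-0.7634, -0.0005, -0.646]] q [0.06, 0.41, 1.48, -0.81, 1.6, 0.46] F [1.6, 0.6, 0.2] w 0.0854 g 0.0
```

View pics/c3.png

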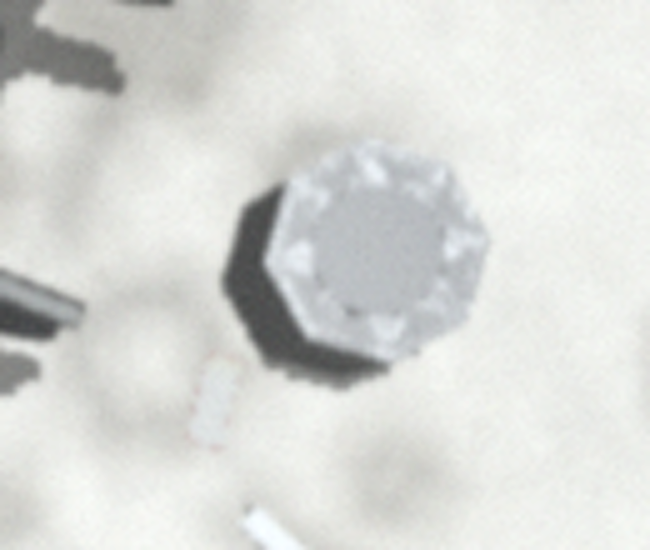

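Run:
```python
from h import *
print(at("top",465.6,209.6,.07))
plan(tilt(0),[.5295,-.2195,.16],6)
```

```text
[ 0.53110072 -0.22020885  0.07      ]
[0.002, 0.1835, -0.0005, -0.0626, -0.0014, 0.0227]
[0.002, 0.1835, -0.0005, -0.0652, -0.0014, 0.0135]
[0.002, 0.1835, -0.0005, -0.0665, -0.0014, 0.004]
[0.002, 0.1835, -0.0005, -0.0664, -0.0014, -0.0056]
[0.002, 0.1835, -0.0005, -0.0649, -0.0015, -0.0151]
[0.002, 0.1835, -0.0005, -0.0621, -0.0015, -0.0242]
```

>>> {"name": "servo_tool", "arguments": {"commands": [[0.002,0.184,0,-0.063,-0.001,0.01,0],[0.002,0.184,0,-0.065,-0.001,0.01,0],[0.002,0.184,0,-0.066,-0.001,0.004,0],[0.002,0.184,0,-0.066,-0.001,-0.006,0],[0.002,0.184,0,-0.065,-0.001,-0.015,0],[0.002,0.184,0,-0.062,-0.001,-0.024,0],[0,0,0,0,0,0,0]]}}

```text
time: 7.72
tool_pos: [0.5265, -0.2249, 0.1586]
tool_rot: [[0.278, 0.961, -0.006], [0.961, -0.278, -0.001], [-0.003, -0.005, -1.0]]
force: [0.5, 0.6, 0.5]
gripper_width: 0.0853
grip_force: 0.0
```

Run:
```python
from h import *
st();plan(tilt(0),[.530,-.2198,.039],1)
```

```text
7.72 [0.5265, -0.2249, 0.1586] [[0.278, 0.9606, -0.0059], [0.9606, -0.278, -0.0012], [-0.0028, -0.0053, -1.0]] q [-0.5, 0.17, 1.44, -0.0, 1.54, -0.22] F [0.5, 0.6, 0.5] w 0.0853 g 0.0
[-0.0068, 0.0036, -0.0143, 0.0248, 0.0103, 0.4781]
```

Correct the pose, descend, and grip the cap from above.

>>> {"name": "servo_tool", "arguments": {"commands": [[-0.007,0.003,-0.014,0.023,0.01,0.1,0],[0,0,0,0,0,0.12,0],[0,0,0,0,0,0.12,0],[0,0,0,0,0,0.1,0],[0,0,0,0,0,0.038,0],[0,0,0,0,0,0,0]]}}

```text
time: 8.48
tool_pos: [0.5302, -0.2155, 0.0365]
tool_rot: [[0.261, 0.965, -0.004], [0.965, -0.261, 0.002], [0.001, -0.005, -1.0]]
force: [0.8, 0.5, 0.1]
gripper_width: 0.0854
grip_force: 0.0
```

>>> {"name": "servo_tool", "arguments": {"commands": [[0,0,0,0,0,0,1],[0,0,0,0,0,0,1],[0,0,0,0,0,0,1],[0,0,0,0,0,0,1],[0,0,0,0,0,0,1],[0,0,0,0,0,0,1]], "grip_force": 45}}

```text
time: 9.22
tool_pos: [0.5314, -0.2171, 0.0387]
tool_rot: [[0.263, 0.965, 0.0], [0.965, -0.263, 0.0], [0.0, 0.0, -1.0]]
force: [-0.2, -0.2, 6.3]
gripper_width: 0.0594
grip_force: 49.6
```

Run:
```python
from h import *
st()
```

```text
9.22 [0.5314, -0.2171, 0.0387] [[0.2626, 0.9649, 0.0001], [0.9649, -0.2626, 0.0003], [0.0004, 0.0, -1.0]] q [-0.49, 0.26, 1.58, 0.0, 1.3, -0.22] F [-0.2, -0.2, 6.3] w 0.0594 g 49.6
```

Run:
```python
from h import *
s=bot.sense();p=s["tool_pos"]+[0,0,.135]
plan(s["tool_rot"],[.4759,.1515,.1737],8,p0=p)
for n,(u,v,r) in dict(top=(202,245,16),side=(289,298,14)).items():
    im=cv2.imread(f"pics/{n}0.png",0)[v-r:v+r,u-r:u+r]
    im=cv2.resize(im,None,fx=4,fy=4,interpolation=2)
    t,b=cv2.threshold(im,0,255,cv2.THRESH_OTSU);t,b=cv2.threshold(im,t+20,255,0)
    k,l,S,C=cv2.connectedComponentsWithStats(b)
    for i in range(1,k):
        if S[i,4]>200: x,y=u-r+(S[i,0]+S[i,2]/2)/4-.4,v-r+(S[i,1]+S[i,3]/2)/4-.4;print(n,t,x,y,S[i,2:]/4,at(n,x,y,.1))
```

```text
[0.0, 0.0, 0.0, 0.1705, -0.0752, 0.0001]
[0.0, 0.0, 0.0, 0.1705, -0.0752, 0.0001]
[0.0, 0.0, 0.0, 0.1705, -0.0752, 0.0001]
[0.0, 0.0, 0.0, 0.1705, -0.0752, 0.0001]
[0.0, 0.0, 0.0, 0.1705, -0.0752, 0.0001]
[0.0, 0.0, 0.0, 0.1705, -0.0752, 0.0001]
[0.0, 0.0, 0.0, 0.1705, -0.0752, 0.0001]
[0.0, 0.0, 0.0, 0.1705, -0.0752, 0.0001]
top 129.0 191.725 244.6 [ 12.25  32.   551.  ] [0.47555888 0.16293923 0.1       ]
top 129.0 201.35 244.1 [ 16.    16.   800.25] [0.47639903 0.14966839 0.1       ]
side 146.0 288.6 297.6 [  28.    28.  2404.5] [0.47356638 0.15159896 0.1       ]
```

>>> {"name": "servo_tool", "arguments": {"commands": [[0,0,0,0,0,-0.1,1],[0,0,0,0,0,-0.22,1],[0,0,0,0,0,-0.22,1]]}}

```text
time: 9.6
tool_pos: [0.5298, -0.2166, 0.172]
tool_rot: [[0.263, 0.965, -0.006], [0.965, -0.263, 0.003], [0.001, -0.006, -1.0]]
force: [0.6, -0.6, -1.4]
gripper_width: 0.06
grip_force: 49.0
```

>>> {"name": "servo_tool", "arguments": {"commands": [[0,0,0,0.1,-0.04,0,1],[0,0,0,0.17,-0.075,0,1],[0,0,0,0.2,-0.09,0,1],[0,0,0,0.2,-0.09,0,1],[0,0,0,0.2,-0.09,0,1],[0,0,0,0.2,-0.09,0,1],[0,0,0,0.17,-0.075,0,1],[0,0,0,0.1,-0.04,0,1],[0,0,0,0.024,-0.012,0,1],[0,0,0,0,0,0,1]]}}

```text
time: 10.85
tool_pos: [0.4747, 0.1514, 0.1722]
tool_rot: [[0.262, 0.965, -0.004], [0.965, -0.262, 0.001], [-0.0, -0.004, -1.0]]
force: [0.5, 0.1, -1.3]
gripper_width: 0.0592
grip_force: 49.2
```

Run:
```python
from h import *
st();plan(tilt(0),[.4763,.1515,.16],1)
a=bot.snapshot("side")[200:370,210:370];b=bot.snapshot("top")[180:310,140:270]
b=cv2.resize(b,(170,170));cv2.imwrite("pics/c4.png",cv2.convertScaleAbs(cv2.resize(np.hstack([a,b]),None,fx=2.3,fy=2.3,interpolation=2),alpha=1.4))
```

```text
10.85 [0.4747, 0.1514, 0.1722] [[0.2622, 0.965, -0.0037], [0.965, -0.2622, 0.0008], [-0.0002, -0.0038, -1.0]] q [0.19, -0.0, 1.6, 0.0, 1.55, 0.46] F [0.5, 0.1, -1.3] w 0.0592 g 49.2
[-0.0048, 0.0003, 0.0066, 0.002, 0.0061, 0.0489]
```

View pics/c4.png

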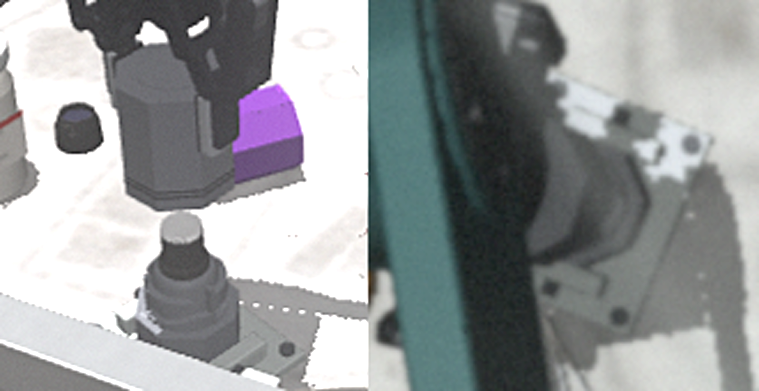

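```bash
python3 - <<'E'
from h import *
s=bot.sense();R=s["tool_rot"];c=s["tool_pos"]+R@[-.0025,0,.0387];print(c)
for k in range(8):
    an=np.radians(-15.5+22.5+45*k);v=c+.03247*np.array([np.cos(an),np.sin(an),0]);w=v+[0,0,.07]
    f=lambda p:((np.array(pix("side",p))-[210,200]+.5)*2.3).round(0).tolist()
    print(k,f(v),f(w))
print("lens",[((np.array(pix("side",[.4757,.149+e,.1]))-[210,200]+.5)*2.3).round(1) for e in(0,.002)])
E
python3 - <<'E'
import cv2
im=cv2.imread("pics/c4.png")[0:270,60:300]
cv2.imwrite("pics/c5.png",cv2.resize(im,None,fx=2.5,fy=2.5*.85*1.0,interpolation=2)[:560])
E
```

```text
[0.47429591 0.14833392 0.13373936]
0 [127.0, 165.0] [116.0, 59.0]
1 [126.0, 192.0] [114.0, 85.0]
2 [157.0, 210.0] [148.0, 101.0]
3 [204.0, 207.0] [197.0, 99.0]
4 [235.0, 185.0] [230.0, 78.0]
5 [233.0, 159.0] [228.0, 53.0]
6 [201.0, 142.0] [195.0, 38.0]
7 [158.0, 145.0] [149.0, 41.0]
lens [array([180.9, 222. ]), array([179.2, 224. ])]
```

View pics/c5.png

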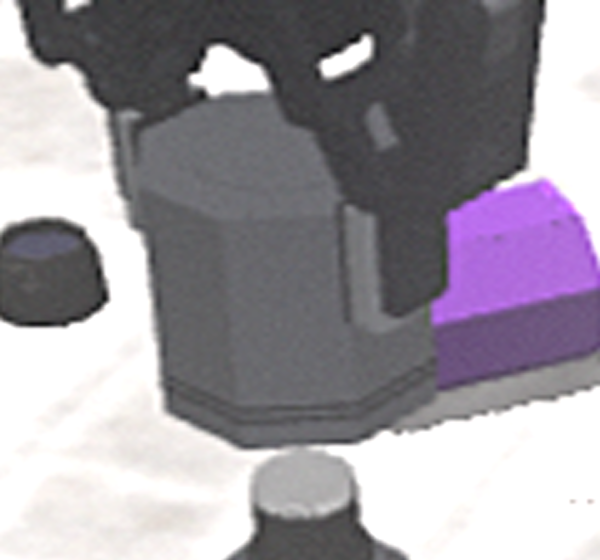

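Run:
```python
from h import *
def tri(t,s):
    A=np.zeros((3,3));b=np.zeros(3);rs=[ray("top",*t),ray("side",*s)]
    for o,d in rs:
        d=d/np.linalg.norm(d);P=np.eye(3)-np.outer(d,d);A+=P;b+=P@o
    x=np.linalg.solve(A,b);return x,[np.linalg.norm(np.cross(x-o,d/np.linalg.norm(d))) for o,d in rs]
print(tri((201.5,244.5),(288.6,298.5)))
```

```text
(array([0.47545449, 0.14983992, 0.09658873]), [np.float64(0.0006035397093209704), np.float64(0.0006035397093209217)])
```

>>> {"name": "servo_tool", "arguments": {"commands": [[-0.005,0,0.007,0.006,0.004,0,1],[0,0,0,0,0,0.06,1],[0,0,0,0,0,0.06,1],[0,0,0,0,0,0.04,1]]}}

```text
time: 11.45
tool_pos: [0.4754, 0.1526, 0.1305]
tool_rot: [[0.268, 0.963, -0.002], [0.963, -0.268, -0.0], [-0.001, -0.002, -1.0]]
force: [-0.0, -0.5, -1.8]
gripper_width: 0.0593
grip_force: 49.2
```

>>> {"name": "servo_tool", "arguments": {"commands": [[0,0,0,0,0,0.03,1],[0,0,0,0,0,0.02,1],[0,0,0,0,0,0.01,1]]}}

```text
time: 11.82
tool_pos: [0.4764, 0.153, 0.1176]
tool_rot: [[0.268, 0.963, 0.001], [0.963, -0.268, 0.001], [0.001, 0.001, -1.0]]
force: [-0.4, -0.1, -1.6]
gripper_width: 0.0591
grip_force: 49.2
```

>>> {"name": "servo_tool", "arguments": {"commands": [[0,0,0,0,0,0.01,1],[0,0,0,0,0,0,1]]}}

```text
time: 12.08
tool_pos: [0.4765, 0.153, 0.1153]
tool_rot: [[0.268, 0.963, 0.001], [0.963, -0.268, 0.001], [0.001, 0.001, -1.0]]
force: [0.2, 0.1, -0.7]
gripper_width: 0.0596
grip_force: 49.2
```

>>> {"name": "servo_tool", "arguments": {"commands": [[0,0,0,0,0,0.01,1],[0,0,0,0,0,0.008,1],[0,0,0,0,0,0.006,1],[0,0,0,0,0,0,1]]}}

```text
time: 12.58
tool_pos: [0.4763, 0.1529, 0.109]
tool_rot: [[0.268, 0.963, 0.001], [0.963, -0.268, 0.001], [0.001, 0.0, -1.0]]
force: [0.8, 0.3, -0.4]
gripper_width: 0.0594
grip_force: 49.2
```

>>> {"name": "servo_tool", "arguments": {"commands": [[0,0,0,0,0,0.006,1],[0,0,0,0,0,0.006,1],[0,0,0,0,0,0,1]]}}

```text
time: 12.95
tool_pos: [0.4763, 0.1529, 0.106]
tool_rot: [[0.268, 0.963, 0.001], [0.963, -0.268, 0.001], [0.001, 0.0, -1.0]]
force: [0.1, -0.2, -0.5]
gripper_width: 0.0591
grip_force: 49.2
```

>>> {"name": "servo_tool", "arguments": {"commands": [[0,0,0,0,0,0.006,1],[0,0,0,0,0,0.006,1],[0,0,0,0,0,0,1]]}}

```text
time: 13.32
tool_pos: [0.4763, 0.1529, 0.103]
tool_rot: [[0.268, 0.963, 0.001], [0.963, -0.268, 0.001], [0.001, 0.0, -1.0]]
force: [0.0, 0.1, -1.7]
gripper_width: 0.0594
grip_force: 49.2
```

>>> {"name": "servo_tool", "arguments": {"commands": [[0,0,0,0,0,0.006,1],[0,0,0,0,0,0.006,1],[0,0,0,0,0,0,1]]}}

```text
time: 13.7
tool_pos: [0.4763, 0.153, 0.1]
tool_rot: [[0.268, 0.963, 0.0], [0.963, -0.268, 0.001], [0.001, 0.0, -1.0]]
force: [0.5, 1.4, -2.3]
gripper_width: 0.0593
grip_force: 49.2
```

>>> {"name": "servo_tool", "arguments": {"commands": [[0,0,0,0,0,0.006,1],[0,0,0,0,0,0.004,1],[0,0,0,0,0,0,1]]}}

```text
time: 14.08
tool_pos: [0.4767, 0.1531, 0.0986]
tool_rot: [[0.268, 0.963, 0.002], [0.963, -0.268, 0.001], [0.001, 0.002, -1.0]]
force: [-1.2, -0.2, 5.3]
gripper_width: 0.0594
grip_force: 49.8
```

>>> {"name": "servo_tool", "arguments": {"commands": [[0,0,-0.133,0,0,0,1],[0,0,-0.133,0,0,0,1],[0,0,-0.133,0,0,0,1],[0,0,0,0,0,0,1]]}}

```text
time: 14.58
tool_pos: [0.4752, 0.1535, 0.0972]
tool_rot: [[-0.038, 0.999, -0.002], [0.999, 0.038, 0.003], [0.003, -0.002, -1.0]]
force: [-4.1, 2.7, 2.0]
gripper_width: 0.0593
grip_force: 62.8
```

>>> {"name": "servo_tool", "arguments": {"commands": [[0,0,0,0,-0.004,0,1],[0,0,0,0,0,0.004,1],[0,0,0,0,0,0.004,1],[0,0,0,0,0,0,1]]}}

```text
time: 15.08
tool_pos: [0.4751, 0.1535, 0.0971]
tool_rot: [[-0.04, 0.999, 0.001], [0.999, 0.04, 0.002], [0.002, 0.001, -1.0]]
force: [-5.9, 3.4, 8.2]
gripper_width: 0.0597
grip_force: 63.8
```

Run:
```python
from h import *
st();print(bot.sense()["wrist_torque"])
```

```text
15.07 [0.4751, 0.1535, 0.0971] [[-0.0404, 0.9992, 0.0006], [0.9992, 0.0404, 0.002], [0.002, 0.0007, -1.0]] q [0.2, 0.05, 1.7, 0.0, 1.39, 0.16] F [-5.9, 3.4, 8.2] w 0.0597 g 63.8
[ 0.48281877  1.19756026 -1.73531286]
```

>>> {"name": "servo_tool", "arguments": {"commands": [[0,0,0.08,0,0,0,1],[0,0,0.06,0,0.002,0,1],[0,0,0,0,0,0,1]]}}

```text
time: 15.45
tool_pos: [0.4763, 0.1524, 0.0955]
tool_rot: [[0.065, 0.998, 0.002], [0.998, -0.065, -0.001], [-0.001, 0.002, -1.0]]
force: [-0.3, 0.2, -0.8]
gripper_width: 0.0594
grip_force: 59.1
```

Run:
```python
from h import *
st();print(bot.sense()["wrist_torque"])
```

```text
15.45 [0.4763, 0.1524, 0.0955] [[0.0647, 0.9979, 0.0021], [0.9979, -0.0647, -0.0013], [-0.0012, 0.0022, -1.0]] q [0.2, 0.05, 1.7, -0.0, 1.39, 0.26] F [-0.3, 0.2, -0.8] w 0.0594 g 59.1
[0.03308299 0.08912158 0.00909124]
```

It dropped in and the force is gone. Now I'll lower it to the entry.

>>> {"name": "servo_tool", "arguments": {"commands": [[0,0,0,0,0,0.01,1],[0,0,0,0,0,0.01,1],[0,0,0,0,0,0,1]]}}

```text
time: 15.82
tool_pos: [0.4759, 0.1528, 0.0903]
tool_rot: [[0.067, 0.998, 0.001], [0.998, -0.067, 0.0], [0.0, 0.001, -1.0]]
force: [-0.1, -0.1, -1.1]
gripper_width: 0.0593
grip_force: 59.1
```

>>> {"name": "servo_tool", "arguments": {"commands": [[0,0,0,0,0,0.008,1],[0,0,0,0,0,0.006,1],[0,0,0,0,0,0,1]]}}

```text
time: 16.2
tool_pos: [0.4758, 0.1529, 0.087]
tool_rot: [[0.068, 0.998, 0.001], [0.998, -0.068, 0.001], [0.001, 0.001, -1.0]]
force: [0.4, 0.2, -0.6]
gripper_width: 0.0594
grip_force: 59.1
```

>>> {"name": "servo_tool", "arguments": {"commands": [[0,0,0,0,0,0.005,1],[0,0,0,0,0,0.003,1],[0,0,0,0,0,0,1]]}}

```text
time: 16.58
tool_pos: [0.4761, 0.1529, 0.0867]
tool_rot: [[0.068, 0.998, 0.002], [0.998, -0.068, 0.001], [0.001, 0.002, -1.0]]
force: [-2.7, -0.9, 6.1]
gripper_width: 0.0593
grip_force: 59.8
```

Run:
```python
from h import *
st();print(bot.sense()["wrist_torque"])
```

```text
16.57 [0.4761, 0.1529, 0.0867] [[0.0676, 0.9977, 0.0016], [0.9977, -0.0676, 0.0006], [0.0007, 0.0016, -1.0]] q [0.2, 0.06, 1.71, 0.0, 1.37, 0.26] F [-2.7, -0.9, 6.1] w 0.0593 g 59.8
[-0.10373553  0.58466725  0.04560655]
```

>>> {"name": "servo_tool", "arguments": {"commands": [[0,0,0.133,0,0.0013,0,1],[0,0,0.133,0,0.0013,0,1],[0,0,0,0,0,0,1]]}}

```text
time: 16.95
tool_pos: [0.4776, 0.153, 0.0866]
tool_rot: [[0.272, 0.962, 0.004], [0.962, -0.272, 0.001], [0.002, 0.003, -1.0]]
force: [-0.3, -0.7, 5.2]
gripper_width: 0.0595
grip_force: 59.7
```

>>> {"name": "servo_tool", "arguments": {"commands": [[0,0,0.133,0,0.0013,0,1],[0,0,0.133,0,0.0013,0.001,1],[0,0,0,0,0,0,1]]}}

```text
time: 17.32
tool_pos: [0.478, 0.1526, 0.0859]
tool_rot: [[0.465, 0.886, 0.003], [0.886, -0.465, 0.001], [0.002, 0.003, -1.0]]
force: [0.6, -0.5, 4.8]
gripper_width: 0.0599
grip_force: 59.6
```

Run:
```python
from h import *
st();print(bot.sense()["wrist_torque"])
```

```text
17.32 [0.478, 0.1526, 0.0859] [[0.4646, 0.8855, 0.0032], [0.8855, -0.4646, 0.0007], [0.0021, 0.0025, -1.0]] q [0.2, 0.06, 1.71, 0.0, 1.37, 0.68] F [0.6, -0.5, 4.8] w 0.0599 g 59.6
[-0.22181595  0.04052741 -0.03435286]
```

>>> {"name": "servo_tool", "arguments": {"commands": [[0,0,0.133,0,0.0013,0.003,1],[0,0,0.133,0,0.0013,0.003,1],[0,0,0.133,0,0.0013,0.003,1],[0,0,0,0,0,0,1]]}}

```text
time: 17.82
tool_pos: [0.4789, 0.1521, 0.0838]
tool_rot: [[0.715, 0.699, 0.003], [0.699, -0.715, 0.001], [0.003, 0.002, -1.0]]
force: [0.4, -1.4, 6.9]
gripper_width: 0.0597
grip_force: 59.7
```

>>> {"name": "servo_tool", "arguments": {"commands": [[0,0,0.133,0,0.0013,0.003,1],[0,0,0.133,0,0.0013,0.003,1],[0,0,0.133,0,0.0013,0.003,1],[0,0,0,0,0,0,1]]}}

```text
time: 18.32
tool_pos: [0.4794, 0.1515, 0.0817]
tool_rot: [[0.896, 0.445, 0.003], [0.445, -0.896, 0.001], [0.003, 0.0, -1.0]]
force: [-0.5, -0.0, 6.8]
gripper_width: 0.059
grip_force: 59.9
```

Run:
```python
from h import *
st();print(bot.sense()["wrist_torque"])
```

```text
18.32 [0.4794, 0.1515, 0.0817] [[0.8958, 0.4445, 0.0031], [0.4445, -0.8958, 0.0011], [0.0033, 0.0004, -1.0]] q [0.19, 0.07, 1.71, 0.0, 1.36, 1.3] F [-0.5, -0.0, 6.8] w 0.059 g 59.9
[-0.12872398  0.10791263 -0.09514047]
```

>>> {"name": "servo_tool", "arguments": {"commands": [[0,0,0.133,0,0.0013,0.003,1],[0,0,0.133,0,0.0013,0.003,1],[0,0,0.133,0,0.0013,0.002,1],[0,0,0,0,0,0,1]]}}

```text
time: 18.82
tool_pos: [0.48, 0.1505, 0.0797]
tool_rot: [[0.989, 0.147, 0.004], [0.147, -0.989, 0.001], [0.004, -0.0, -1.0]]
force: [-0.2, -1.0, 6.6]
gripper_width: 0.0594
grip_force: 60.0
```

>>> {"name": "servo_tool", "arguments": {"commands": [[0,0,0.1,0,0.001,0,1],[0,0,0.1,0,0.001,0,1],[0,0,0,0,0,0,1]]}}

```text
time: 19.2
tool_pos: [0.4799, 0.1501, 0.0797]
tool_rot: [[1.0, -0.01, 0.003], [-0.01, -1.0, 0.001], [0.003, -0.001, -1.0]]
force: [-0.9, 0.2, 6.9]
gripper_width: 0.06
grip_force: 59.9
```

Run:
```python
from h import *
st();print(bot.sense()["wrist_torque"])
```

```text
19.2 [0.4799, 0.1501, 0.0797] [[0.9999, -0.0096, 0.0035], [-0.0096, -1.0, 0.0012], [0.0035, -0.0013, -1.0]] q [0.19, 0.07, 1.71, 0.0, 1.35, 1.77] F [-0.9, 0.2, 6.9] w 0.06 g 59.9
[-0.09410068  0.02670934 -0.04564221]
```

Z = 0.0797 is the home height. I'll turn on until it reaches the hard stop.

>>> {"name": "servo_tool", "arguments": {"commands": [[0,0,0.08,0,0.001,0,1],[0,0,0.06,0,0.001,0,1],[0,0,0,0,0,0,1]]}}

```text
time: 19.58
tool_pos: [0.4798, 0.1497, 0.0797]
tool_rot: [[0.993, -0.118, 0.003], [-0.118, -0.993, 0.001], [0.003, -0.002, -1.0]]
force: [0.0, -0.2, 5.6]
gripper_width: 0.0599
grip_force: 59.5
```

Run:
```python
from h import *
st();print(bot.sense()["wrist_torque"])
```

```text
19.57 [0.4798, 0.1497, 0.0797] [[0.993, -0.1185, 0.0032], [-0.1185, -0.993, 0.0012], [0.0031, -0.0016, -1.0]] q [0.19, 0.07, 1.71, 0.0, 1.35, 1.88] F [0.0, -0.2, 5.6] w 0.0599 g 59.5
[-0.05322824  0.11314134  0.05923283]
```

>>> {"name": "servo_tool", "arguments": {"commands": [[0,0,0.05,0,0,0,1],[0,0,0.05,0,0,0,1],[0,0,0,0,0,0,1]]}}

```text
time: 19.95
tool_pos: [0.4791, 0.149, 0.0796]
tool_rot: [[0.981, -0.193, 0.002], [-0.193, -0.981, -0.001], [0.002, 0.001, -1.0]]
force: [-2.8, -1.7, 7.8]
gripper_width: 0.0592
grip_force: 49.3
```

Run:
```python
from h import *
st();print(bot.sense()["wrist_torque"])
```

```text
19.95 [0.4791, 0.149, 0.0796] [[0.9812, -0.1929, 0.0017], [-0.1929, -0.9812, -0.0011], [0.0019, 0.0007, -1.0]] q [0.19, 0.07, 1.72, -0.0, 1.36, 1.95] F [-2.8, -1.7, 7.8] w 0.0592 g 49.3
[-0.46810316  0.34869472  1.11821553]
```

The torque rose to +1.1 N m, so the cap is at the hard stop. I'll release and retreat.

>>> {"name": "servo_tool", "arguments": {"commands": [[0,0,-0.04,0,0,-0.004,1],[0,0,0,0,0,0,0],[0,0,0,0,0,0,0],[0,0,0,0,0,0,0],[0,0,0,0,0,0,0],[0,0,0,0,0,-0.1,0],[0,0,0,0,0,-0.2,0],[0,0,0,0,0,-0.2,0],[0,0,0,0,-0.1,-0.1,0],[0,0,0,0,0,0,0]]}}

```text
time: 21.2
tool_pos: [0.4843, 0.1751, 0.2323]
tool_rot: [[0.986, -0.166, 0.007], [-0.166, -0.986, 0.002], [0.006, -0.003, -1.0]]
force: [0.1, 0.5, -0.8]
gripper_width: 0.0854
grip_force: 0.0
```

Run:
```python
from h import *
st()
a=bot.snapshot("side");cv2.imwrite("pics/c6.png",cv2.convertScaleAbs(a[150:450,150:470],alpha=1.4))
```

```text
21.2 [0.4843, 0.1751, 0.2323] [[0.986, -0.1664, 0.0065], [-0.1665, -0.986, 0.0022], [0.0061, -0.0032, -1.0]] q [0.24, 0.01, 1.47, 0.0, 1.66, 1.97] F [0.1, 0.5, -0.8] w 0.0854 g 0.0
```

View pics/c6.png

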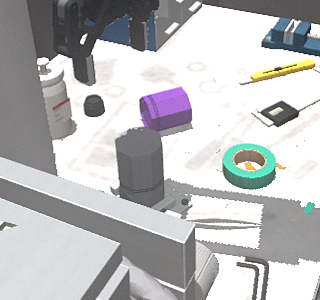

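The picture shows the cap upright and seated on the body at about (140,165), with the gripper clear and the loupe and tape still in place. I'll hand the job in.

```bash
python3 -c "
from bench import bot;print(bot.close_job())"
```

```text
the job is handed in; nothing more can be done
None
```

The cap is screwed home to the hard stop and released, and the job is handed in at about 21 s; the loupe and tape roll were not touched, and the final verdict was not shown.

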